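# Count off the rack and push the shaker into the third gap

## Robot

A 6-joint arm with a two-finger parallel gripper is mounted at the origin on a cart in front of the work surface, level with it; the furniture and walls round the work are solid. World frame = base frame: x ahead of the robot, y to its left, z up, the work surface at z = 0. Lengths are in m, angles in rad, forces in N, time in s.
With the tool pointing down it reaches from about 0.375 to 0.975 m from the base axis. Payload 3.8 kg.
Tool frame: the origin (TCP) lies on the centre line of the jaws, within the pads' length; the fingertips stand 14 mm ahead of it and the grasp point (between the pads) lies 5 mm behind it (bot.finger_overhang is the distance from the TCP to the fingertips, in m); y points along the fingers, x is the direction in which the jaws open and shut, and the axes are right-handed (so a half turn about y gives the same grasp; the last joint's range is limited). The gripper opens to 85 mm and grips with 20 to 120 N. Pads are 22 mm wide; open, the fingers measure 114 mm over their backs; the gripper's body (76 mm by 85 mm) begins 54 mm behind the grasp point. The pads swing forward as they close: fully open they stand 13 mm farther back than shut.
Start: joints at [-1.321, 0.264, 1.604, -0, 1.274, -0.037], TCP at [0.191, -0.647, 0.245] pointing down, gripper open.
Joint ranges: [-2.63, 2.63], [-0.94, 2.18], [0.31, 2.57], [-1.31, 4.45], [0, 2.66], [-2.55, 2.55]. Speed limits (rad/s): [2.57, 2.57, 3.14, 3.14, 3.14, 3.14].

## Interface

Orientations are given as a rotation vector (axis times angle).
In Python, from workcell import readout, read_camera, bot, spotter gives the robot as it stands.
- The arm moves only by the tool jog_arm, never from a script. Its argument "increments" is a list of rows, each a list of 7 numbers: the shift along the tool's x, y, z in m, then the turn, a rotation vector about the tool's x, y, z in rad, then the opening, from 0 (shut) to 1 (fully open). A call has 1 to 10 rows; each row shifts and turns the pose as measured when the row begins, along the tool's axes as they then stand; what a row does not reach is not made up. A row lasts 1/8 s, in which the tool goes at most 62.5 mm and 10.7 degrees, less where a joint would pass 70% of its speed; a pose out of reach is approached as far as the arm can. A call with a gripper value outside its range is refused whole. The fingers move at their own pace and stop on an object; "force" is the grip in N (left out, the last holds). Time passes only in rows, so rows that do not move let the fingers close. It gives the time, the measured TCP pose, the force and the opening at its end, in the units of the state.
- readout.read_state(): the state, without advancing time (a new reading comes with each control period).
- read_camera(name): name is "scene" or "top"; returns a dict with "img" (480x640x3 uint8, blue, green, red), "range_z" (480x640 float32, m along the optical axis (not along the pixel's ray), 0 where there is no reading), "fx", "fy", "cx", "cy" (pixels), "world_from_camera" (4x4, takes a point from camera to world coordinates). Camera axes: x right, y down, z forward; pixel columns grow to the right and rows downward; lengths in m; the calibration is good to about 2 mm. A picture is of the moment at which its call begins.
- bot.finish_job(): hands the job in, once; it reports no verdict.
Trained networks look in a picture, given as the dict that the camera call returned (one of the last four; its "shot" number tells which), for a name from the list of things; names that differ only in an ending like _2 or _b are one class to them, and where a whole thing is asked for, a point or a joint stands for the part that bears it (a point fixed in the world has none). Each returns a list of dicts, best first, with "p" (0 to 1); they miss things now and then, are a little off and sometimes report something else, mostly with a low value. They report only what shows in the picture. A call takes as long as a camera call. They do not tell look-alikes from the thing itself.
- spotter.masks_of(picture, thing): "mask" (480x640 bool, what is visible of it) and "location" ([column, row] in pixels, amid what is visible of it).
- spotter.spot_point(picture, thing): "location" ([column, row] in pixels: a listed point, or the origin of a listed thing).
The state is a dict: "time": time; "q": joint angles; "joint_vel": joint speeds; "joint_torque": joint torques, N m; "tool_pos": TCP position; "tcp_rot": TCP orientation; "wrist_force": force on the tool from outside, world axes, zero at the start; "torque": the same for the moment, N m; "width": opening from 0.0 (shut) to 1.0 (fully open).
Only numpy, scipy, OpenCV 4.12 (cv2) and the standard library are available. Lean on these libraries where they do the work, as an engineer would, in place of code of your own. Each camera call takes 0.05 s, during which the arm holds its last target. There are 200 camera calls.

## Task

The range is off and a wooden shaker rack stands on its cooktop. With a fingertip, count along the blocks of the rack's front rail starting at the end with the steel ring: touch the first, the second and the third block one after the other; the third gap is the one just past the third block. Only then push the loose shaker that stands in front of the rack along the cooktop into that third gap, all the way in against the back board, keeping it upright and never lifting it, and leave the other things where they are.

Things in the scene. Friction and masses are not known exactly. Their poses are not given: they have to be found in the camera images.
- rack: wooden comb rack, fixed on the cooktop (z = 0); no floor. Origin: centre of its underside. x axis: from the open front to the back board; y: to the left seen from its front. Four gaps 62 mm wide, centres at y = +123, +41, -41, -123 mm, between five rail blocks. Rail front at x = -55 mm; back board 60 mm tall, its front face at x = +20 mm. Dividers 36 mm tall run from block to back board
- ring_end: the end piece of the rack with an upright steel ring (48 mm across, facing the front, top 60 mm above the cooktop) on a low wooden foot; it is fixed at the left or the right end of the rack, at y = +200 or -200 mm in the rack's frame, x = +12 mm. Origin under its foot. Gaps and blocks are counted from this end
- shaker: loose shaker of clear glass with a grey domed top, round, 44 mm diameter up to 70 mm, 90 mm tall, about 0.1 kg, standing in front of the rack. Origin: centre of its underside. All the way in, against the back board, its origin is at x = -2 mm in the rack's frame
- stored_shaker: an identical shaker that already stands in the gap at the rack's left end (y = +123 mm in the rack's frame); leave it there. Origin: centre of its underside
- block_1: rail block 1 of 5 counted from the rack's left (+y) end, whichever end has the ring: upright wooden block, 16 mm deep (x), 20 mm wide (y), 50 mm tall, fixed in the rack. Origin: centre of its underside, on the cooktop; axes as the rack's
- block_2: rail block 2 of 5 counted from the rack's left (+y) end, whichever end has the ring: upright wooden block, 16 mm deep (x), 20 mm wide (y), 50 mm tall, fixed in the rack. Origin: centre of its underside, on the cooktop; axes as the rack's
- block_3: rail block 3 of 5 counted from the rack's left (+y) end, whichever end has the ring: upright wooden block, 16 mm deep (x), 20 mm wide (y), 50 mm tall, fixed in the rack. Origin: centre of its underside, on the cooktop; axes as the rack's
- block_4: rail block 4 of 5 counted from the rack's left (+y) end, whichever end has the ring: upright wooden block, 16 mm deep (x), 20 mm wide (y), 50 mm tall, fixed in the rack. Origin: centre of its underside, on the cooktop; axes as the rack's
- block_5: rail block 5 of 5 counted from the rack's left (+y) end, whichever end has the ring: upright wooden block, 16 mm deep (x), 20 mm wide (y), 50 mm tall, fixed in the rack. Origin: centre of its underside, on the cooktop; axes as the rack's
- mug: bystander: striped mug, 92 mm wide, 95 tall, front right of the cooktop; origin at the centre of its underside
- avocado: bystander: dark avocado, 101x68x68 mm, on the worktop to the left; origin at the centre of its underside
- jug: bystander: measuring jug, 141x155x129 mm, on the worktop to the left; origin at the centre of its underside
- baking_tin: bystander: small grey loaf tin, 75x192x60 mm, on the worktop to the left; origin at the centre of its underside
There are look-alikes about, which are no part of the job. Of the things shaped like the ring_end, the steel one is meant.

How it is judged:
By the outcome, as a careful person would: the job done as asked, in the order asked, and still so for the second after the job is handed in, with the robot touching nothing.
It also fails if it takes over 72 s, if anything falls off the work surface, if the arm or the gripper's body presses on something with over 40 N, if the wrist force passes 120 N, or if a joint passes its speed limit or range.

## Working session

There is one attempt and no reset: what is moved stays moved. The work goes in short steps, Python scripts to look and compute and a tool call to move; the robot and the scene stay as the last step left them, time stands still between calls to the robot, and variables do not carry over. Pictures are saved under pics/ and viewed, about 8 in all and at most 12, crops included, and the job is handed in when it is done.

Besides the shell and the picture viewer there is one more tool, called after "Request:" as name(argument=value, ...), one argument or row to a line, values as JSON. jog_arm: Moves the arm, as the interface text tells. Its arguments: {"type":"object","properties":{"increments":{"type":"array"},"force":{"type":"number"}},"required":["increments"]}

```bash
ls; mkdir -p pics; cat > h.py <<'E'
import numpy as np, cv2
from workcell import readout, read_camera, bot, spotter
def world(c,u,v,z=None,d=None):
    ray=np.array([(u-c["cx"])/c["fx"],(v-c["cy"])/c["fy"],1.]);T=np.array(c["world_from_camera"])
    if d is not None: return T[:3,:3]@(ray*d)+T[:3,3]
    r=T[:3,:3]@ray; return T[:3,3]+r*(z-T[2,3])/r[2]
def cloud(c,mask):
    v,u=np.nonzero(mask&(c["range_z"]>0)); d=c["range_z"][v,u]
    T=np.array(c["world_from_camera"])
    P=np.stack([(u-c["cx"])/c["fx"]*d,(v-c["cy"])/c["fy"]*d,d],1)
    return P@T[:3,:3].T+T[:3,3]
E
cat > a.py <<'E'
from h import *
np.set_printoptions(precision=3,suppress=True)
for n in ["scene","top"]:
    c=read_camera(n); cv2.imwrite(f"pics/{n}1.png",c["img"]); np.savez(f"{n}1.npz",**c)
    print(n,np.array(c["world_from_camera"]),c["fx"],c["cx"],c["cy"])
    for t in ["rack","ring_end","shaker","stored_shaker","block_1","block_3","mug"]:
        for r in spotter.spot_point(c,t)[:5]: 
            if r["p"]>.2: print(" pt",t,round(r["p"],2),np.round(r["location"]),world(c,*r["location"],z=0))
        for r in spotter.masks_of(c,t)[:3]:
            if r["p"]>.2:
                P=cloud(c,r["mask"]); print("   mask",t,round(r["p"],2),np.round(r["location"]),r["mask"].sum(),np.percentile(P,[2,50,98],axis=0).ravel() if len(P) else None)
print(readout.read_state())
E
python3 a.py
```

```text
pics
scene [[ 0.875 -0.255  0.411 -0.058]
 [-0.484 -0.468  0.739 -1.066]
 [ 0.004 -0.846 -0.533  0.769]
 [ 0.     0.     0.     1.   ]] 504.3544356324434 314.4160474000829 237.39240012286805
 pt rack 0.76 [364. 255.] [ 0.61  -0.145  0.   ]
 pt rack 0.25 [287. 212.] [0.53  0.168 0.   ]
   mask rack 0.64 [379. 264.] 1810 [ 0.53  -0.315  0.003  0.608 -0.23   0.033  0.639 -0.093  0.061]
 pt ring_end 0.97 [379. 319.] [ 0.496 -0.377  0.   ]
 pt ring_end 0.69 [446. 312.] [ 0.647 -0.431 -0.   ]
 pt ring_end 0.56 [401. 297.] [ 0.588 -0.337  0.   ]
 pt ring_end 0.24 [233. 204.] [0.403 0.295 0.   ]
   mask ring_end 0.84 [402. 293.] 424 [ 0.568 -0.372  0.003  0.587 -0.351  0.016  0.61  -0.318  0.058]
   mask ring_end 0.68 [379. 314.] 480 [ 0.476 -0.4    0.     0.494 -0.379  0.016  0.528 -0.341  0.058]
   mask ring_end 0.6 [446. 306.] 455 [ 0.62  -0.46  -0.001  0.639 -0.437  0.016  0.679 -0.387  0.058]
 pt block_1 0.61 [375. 294.] [ 0.539 -0.296  0.   ]
 pt block_1 0.58 [364. 276.] [ 0.556 -0.223  0.   ]
   mask block_1 0.64 [377. 286.] 165 [ 0.506 -0.345  0.003  0.533 -0.307  0.03   0.545 -0.293
[... 2461 characters left out ...]
558 -0.21   0.054]
   mask block_3 0.51 [329. 237.] 57 [ 0.565 -0.067  0.002  0.57  -0.058  0.045  0.581 -0.048  0.057]
 pt mug 0.85 [508. 266.] [ 0.49  -0.565  0.   ]
   mask mug 0.59 [523. 261.] 1138 [ 0.444 -0.62   0.003  0.494 -0.593  0.05   0.534 -0.526  0.097]
{'time': 1.5, 'q': array([-1.321,  0.264,  1.604, -0.   ,  1.274, -0.037]), 'joint_vel': array([ 0.   ,  0.001,  0.   ,  0.001,  0.   , -0.001]), 'joint_torque': array([ -0.002, -51.506, -36.771,  -0.   ,   0.001,  -0.   ]), 'tool_pos': array([ 0.191, -0.647,  0.245]), 'tcp_rot': array([-1.331,  0.995, -0.995]), 'wrist_force': array([-0.35 , -0.653,  1.669]), 'torque': array([-0.022,  0.021, -0.055]), 'width': 0.9985204193273205}
```

View images.

```bash
python3 - <<'E'
import cv2
a=cv2.imread("pics/scene1.png"); cv2.imwrite("pics/s1c.png",cv2.resize(a[140:410,180:540],None,fx=2.2,fy=2.2,interpolation=cv2.INTER_CUBIC))
a=cv2.imread("pics/top1.png"); cv2.imwrite("pics/t1c.png",cv2.resize(a[170:320,230:560],None,fx=2.4,fy=2.4,interpolation=cv2.INTER_CUBIC))
E
```

```text
(no output)
```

View pics/s1c.png

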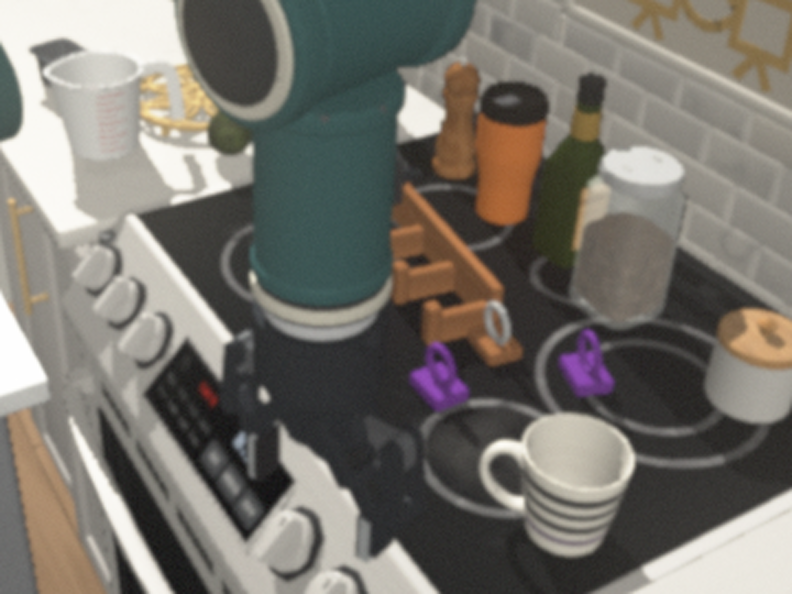

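View pics/t1c.png

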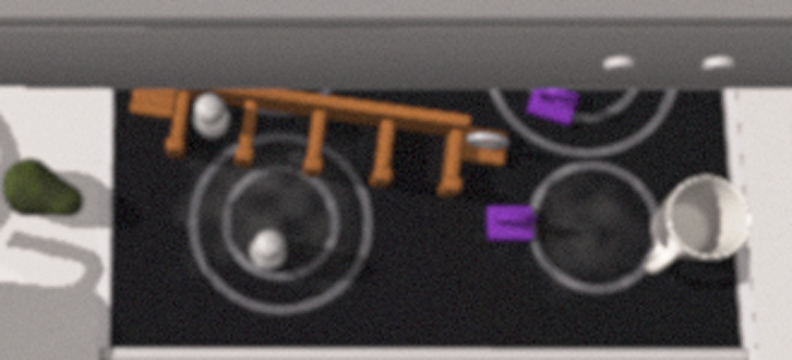

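The steel ring (crop 487,140 in the top view) is at the rack's right end; the two purple ones are decoys. So the count goes block_5, block_4, block_3, and the third gap is at y=+41. The loose shaker is at crop (267,250) and the stored one is in the left gap. Next I'll fit the rack pose by silhouette.

```bash
cat > fit.py <<'E'
from h import *
from scipy.optimize import minimize
from scipy.spatial.transform import Rotation as Ro
import sys
np.set_printoptions(precision=4,suppress=True)
c=dict(np.load("top1.npz",allow_pickle=True)); c={k:(v.item() if v.ndim==0 else v) for k,v in c.items()}
hsv=cv2.cvtColor(c["img"],cv2.COLOR_BGR2HSV)
wood=(cv2.inRange(hsv,(5,110,60),(20,255,255))>0); wood[:, :270]&=True; wood[300:]=0; wood[:, 460:]=0
S=4
W=cv2.resize(wood.astype(np.uint8)*255,None,fx=S,fy=S,interpolation=cv2.INTER_LINEAR)>127
Ti=np.linalg.inv(c["world_from_camera"])
boxes=[(-55,-39,y-10,y+10,0,50) for y in (164,82,0,-82,-164)]+[(-39,20,y-5,y+5,0,36) for y in (164,82,0,-82,-164)]+[(20,32,-174,174,0,60)]
def proj(P):
    q=P@Ti[:3,:3].T+Ti[:3,3]; return np.stack([q[:,0]/q[:,2]*c["fx"]+c["cx"],q[:,1]/q[:,2]*c["fy"]+c["cy"]],1)
def render(p):
    m=np.zeros(W.shape,np.uint8); a=p[2]; R=np.array([[np.cos(a),-np.sin(a)],[np.sin(a),np.cos(a)]])
    for b in boxes:
        P=np.array([(x,y,z) for x in b[:2] for y in b[2:4] for z in b[4:]])/1e3
        P[:,:2]=P[:,:2]@R.T+p[:2]
        h=cv2.convexHull(((proj(P)+.5)*S-.5).astype(np.float32)); cv2.fillConvexPoly(m,np.round(h).astype(np.int32),1)
    return m>0
ux=W.copy(); 
def cost(p): # front part only: ignore end feet
    m=render(p); return 1-(m&W).sum()/(m|W).sum()
best=min((minimize(cost,[.61+d,-.138+e,-.11],method="Nelder-Mead",options=dict(initial_simplex=np.array([.61+d,-.138+e,-.11])+np.array([[0,0,0],[.01,0,0],[0,.01,0],[0,0,.04]]))) for d in(-.008,0,.008) for e in (-.008,.008)),key=lambda r:r.fun)
p=best.x; print("rack",p,best.fun)
m=render(p); o=cv2.resize(c["img"],None,fx=S,fy=S); cs,_=cv2.findContours(m.astype(np.uint8),0,2); cv2.drawContours(o,cs,-1,(0,255,0),1)
cs,_=cv2.findContours(W.astype(np.uint8),0,2); cv2.drawContours(o,cs,-1,(255,0,0),1)
cv2.imwrite("pics/fit.png",o[780:1080,1060:1860])
a=p[2];R=np.array([[np.cos(a),-np.sin(a)],[np.sin(a),np.cos(a)]])
for n,l in dict(b5=(-.055,-.164),b4=(-.055,-.082),b3=(-.055,0),goal=(-.002,.041),stored=(-.002,.123),ring=(.012,-.2)).items(): print(n,R@l+p[:2])
print("shaker in rack",R.T@(np.array([.457,-.083])-p[:2]))
d=c["range_z"]; 
for v in (120,180,195,203): 
  w=world(c,380,v,d=d[v,380]); print("hood",v,d[v,380],w)
print(Ro.from_rotvec([-1.331,.995,-.995]).as_matrix())
# metric check: points above 56mm wood = board top
P=cloud(c,wood); t=P[P[:,2]>.057]; L=(t[:,:2]-p[:2])@R; print("board top local x",np.percentile(L[:,0],[5,50,95]),len(t))
P=P[(P[:,2]>.045)&(P[:,2]<.054)]; L=(P[:,:2]-p[:2])@R; L=L[L[:,0]<-.03]; print("block top local x",np.percentile(L[:,0],[5,50,95]))
E
python3 fit.py
```

```text
rack [ 0.6106 -0.1437 -0.1274] 0.5743581764431305
b5 [ 0.5352 -0.2994]
b4 [ 0.5456 -0.2181]
b3 [ 0.556  -0.1368]
goal [ 0.6138 -0.1028]
stored [ 0.6242 -0.0215]
ring [ 0.5971 -0.3437]
shaker in rack [-0.1601  0.0407]
hood 120 0.42993063 [ 0.4356 -0.0764  1.1015]
hood 180 0.4697583 [ 0.4004 -0.0809  1.0545]
hood 195 0.51535636 [ 0.4004 -0.0859  1.0081]
hood 203 0.54281795 [ 0.4002 -0.0889  0.9801]
[[ 0.2833  0.0003  0.959 ]
 [-0.959   0.0004  0.2833]
 [-0.0003 -1.      0.0004]]
board top local x [-0.1676  0.019   0.0293] 596
block top local x [-0.057  -0.0494 -0.041 ]
```

View pics/fit.png

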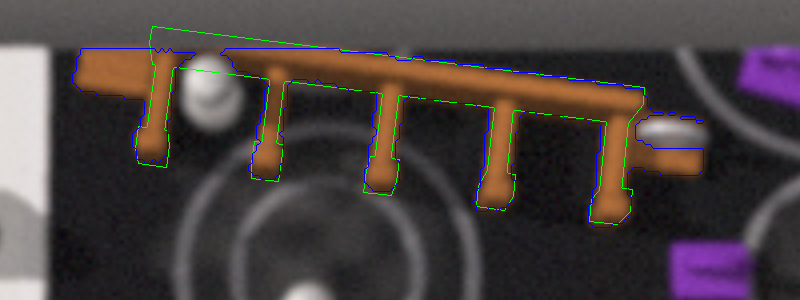

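The fit agrees with the picture: the rack is at (0.611, -0.144) with yaw -0.127 rad. The shaker stands at rack (-0.160, +0.041), straight in front of gap 3. I'll turn the tool to the rack's axes (tool z = rack +x, tool x = rack -y), shut the gripper and go over.

Request:
jog_arm(
  increments=[
    [0, 0, 0, 0, 0.138, 0, 0],
    [0, 0, 0, 0, 0.138, 0, 0],
    [0, 0, 0, 0, 0.138, 0, 0],
    [-0.05, 0, 0.033, 0, 0, 0, 0],
    [-0.05, 0, 0.033, 0, 0, 0, 0],
    [-0.05, 0, 0.033, 0, 0, 0, 0],
    [-0.05, 0, 0.033, 0, 0, 0, 0],
    [-0.05, 0, 0.033, 0, 0, 0, 0],
    [-0.05, 0, 0.033, 0, 0, 0, 0],
    [0, 0, 0, 0, 0, 0, 0],
  ],
  force=30,
)

```text
time: 2.75
tool_pos: [0.4361, -0.3724, 0.2457]
tcp_rot: [-1.137, 1.311, -1.319]
wrist_force: [-0.1, -0.3, -0.1]
width: 0.0
```

```bash
cat > st.py <<'E'
from h import *
from scipy.spatial.transform import Rotation as Ro
np.set_printoptions(precision=4,suppress=True)
p=np.array([.6106,-.1437]);a=-.1274
R=Ro.from_euler("z",a).as_matrix()
s=readout.read_state()
l=R.T@(s["tool_pos"]-np.r_[p,0]); M=R.T@Ro.from_rotvec(s["tcp_rot"]).as_matrix()
ideal=np.array([[0,0,1],[-1,0,0],[0,-1,0.]])
print("t",s["time"],"local",l,"tipz",l[2]-.014,"roterr(tool)",Ro.from_matrix(M.T@ideal).as_rotvec(),"F",R.T@s["wrist_force"],"w",s["width"],"q",s["q"])
E
python3 st.py
```

```text
t 2.75 local [-0.144  -0.249   0.2457] tipz 0.2317471929498542 roterr(tool) [-0.0036 -0.0174  0.0025] F [-0.0508 -0.3214 -0.05  ] w 0.00021983707861678825 q [-0.7502  0.0697  1.8279  0.      1.2395  0.9654]
```

Request:
jog_arm(
  increments=[
    [-0.043, 0, 0.022, 0, -0.017, 0, 0],
    [-0.042, 0, 0.022, 0, 0, 0, 0],
    [0, 0.05, 0, 0, 0, 0, 0],
    [0, 0.05, 0, 0, 0, 0, 0],
    [0, 0.05, 0, 0, 0, 0, 0],
    [0, 0.042, 0, 0, 0, 0, 0],
    [0, 0, 0, 0, 0, 0, 0],
  ],
)

```text
time: 3.62
tool_pos: [0.4939, -0.3006, 0.0524]
tcp_rot: [-1.146, 1.292, -1.316]
wrist_force: [-1.2, 0.7, -0.3]
width: -0.003
```

```bash
python3 st.py; python3 - <<'E'
from h import *
for n in ["scene","top"]:
    c=read_camera(n); np.savez(f"{n}2.npz",**c)
    a=c["img"]; a=a[160:400,230:530] if n=="scene" else a[190:310,230:530]
    cv2.imwrite(f"pics/{n}2.png",cv2.resize(a,None,fx=2.4,fy=2.4,interpolation=cv2.INTER_CUBIC))
    for t in ["shaker","block_1"]:
        for r in spotter.spot_point(c,t)[:5]:
            if r["p"]>.2: print(n,t,round(r["p"],2),np.round(r["location"]),world(c,*r["location"],z=0).round(3))
    for r in spotter.masks_of(c,"shaker")[:3]:
        if r["p"]>.2: print("mask",np.round(r["location"]),np.percentile(cloud(c,r["mask"]),[2,50,98],axis=0).round(3).ravel())
E
```

```text
t 3.625 local [-0.0959 -0.1705  0.0524] tipz 0.03844154817790166 roterr(tool) [-0.0097 -0.0019  0.0101] F [-1.2426  0.5622 -0.3346] w -0.003144649926767583 q [-0.5871  0.2683  1.9876 -0.0062  0.8725  1.1169]
scene shaker 0.77 [308. 256.] [ 0.473 -0.075  0.   ]
scene block_1 0.71 [374. 295.] [ 0.533 -0.299  0.   ]
scene block_1 0.62 [345. 257.] [ 0.56  -0.127  0.   ]
scene block_1 0.59 [333. 241.] [ 0.57  -0.044  0.   ]
scene block_1 0.46 [326. 229.] [0.588 0.023 0.   ]
mask [306. 246.] [ 0.44  -0.106  0.005  0.453 -0.098  0.049  0.473 -0.08   0.088]
top shaker 0.6 [340. 275.] [ 0.463 -0.082  0.   ]
top block_1 0.58 [302. 233.] [0.585 0.029 0.   ]
top block_1 0.55 [362. 240.] [ 0.564 -0.146  0.   ]
top block_1 0.49 [329. 239.] [ 0.569 -0.05   0.   ]
top block_1 0.41 [385. 243.] [ 0.557 -0.213  0.   ]
mask [342. 274.] [ 0.441 -0.101  0.014  0.455 -0.084  0.08   0.476 -0.066  0.092]
```

View pics/scene2.png

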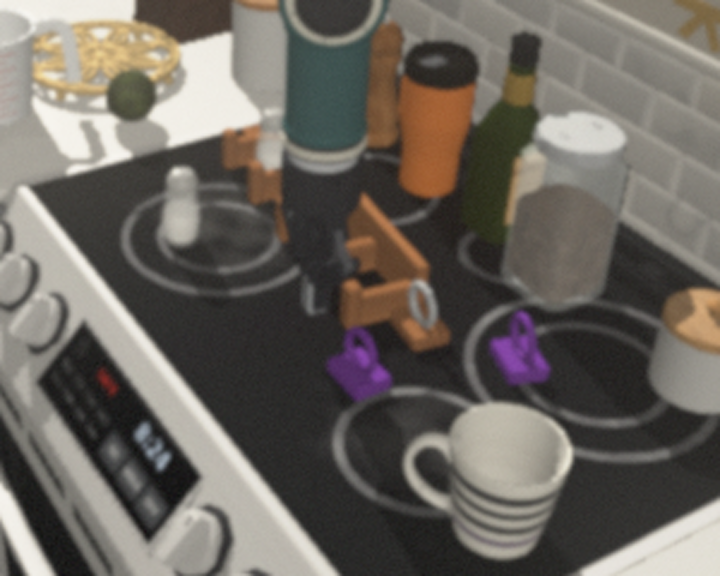

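The gripper stands right in front of block_5, at crop (315,295). The shaker is still at (180,205). I'll creep up to block_5.

Request:
jog_arm(
  increments=[
    [-0.006, 0, 0.014, 0, 0, 0, 0],
    [0, 0, 0.01, 0, 0, 0, 0],
    [0, 0, 0.004, 0, 0, 0, 0],
    [0, 0, 0.003, 0, 0, 0, 0],
  ],
)

```text
time: 4.53
tool_pos: [0.5197, -0.2984, 0.0596]
tcp_rot: [-1.165, 1.301, -1.305]
wrist_force: [-10.8, -0.0, 7.4]
width: -0.002
```

```bash
python3 st.py
```

```text
t 4.525 local [-0.0705 -0.165   0.0596] tipz 0.04555108798790375 roterr(tool) [0.0091 0.004  0.0135] F [-10.6639  -1.3833   7.3558] w -0.002374400454804548 q [-0.5539  0.3028  1.9259 -0.0203  0.9157  1.1528]
```

Block 1 of the count (block_5) is touched, with 11 N at the tip. I'll back off and go to block_4.

Request:
jog_arm(
  increments=[
    [0, 0, -0.02, 0, 0, 0, 0],
    [-0.042, 0.01, 0, 0, 0, 0, 0],
    [-0.04, 0, 0, 0, 0, 0, 0],
    [0, 0, 0, 0, 0, 0, 0],
  ],
)

```text
time: 5.03
tool_pos: [0.5139, -0.2139, 0.05]
tcp_rot: [-1.164, 1.297, -1.308]
wrist_force: [-0.2, 0.0, -0.8]
width: -0.002
```

```bash
python3 st.py
```

```text
t 5.025 local [-0.087  -0.0819  0.05  ] tipz 0.035994939180550196 roterr(tool) [0.0048 0.0039 0.0155] F [-0.2476 -0.0189 -0.8313] w -0.0017247017458161178 q [-0.4295  0.2435  2.0254 -0.0212  0.8727  1.2785]
```

Request:
jog_arm(
  increments=[
    [0, 0, 0.008, 0.005, 0.004, 0.015, 0],
    [0, 0, 0.004, 0, 0, 0, 0],
    [0, 0, 0.003, 0, 0, 0, 0],
    [0, 0, 0.003, 0, 0, 0, 0],
  ],
)

```text
time: 5.52
tool_pos: [0.5311, -0.2177, 0.0502]
tcp_rot: [-1.149, 1.308, -1.299]
wrist_force: [-12.7, 3.1, 10.2]
width: 0.002
```

```bash
python3 st.py
```

```text
t 5.525 local [-0.0695 -0.0835  0.0502] tipz 0.036205580920059224 roterr(tool) [ 0.0063 -0.0007 -0.0009] F [-13.0304   1.4927  10.1548] w 0.002167984692974306 q [-0.4318  0.2751  1.9838 -0.0013  0.889   1.2679]
```

Request:
jog_arm(
  increments=[
    [0, 0, -0.018, 0, 0, 0, 0],
    [-0.042, 0, 0, 0, 0, 0, 0],
    [-0.04, 0, 0, 0, 0, 0, 0],
    [0, 0, 0, 0, 0, 0, 0],
  ],
)

```text
time: 6.02
tool_pos: [0.5246, -0.1359, 0.0507]
tcp_rot: [-1.146, 1.311, -1.305]
wrist_force: [-0.1, 0.3, 0.3]
width: -0.0
```

```bash
python3 st.py
```

```text
t 6.025 local [-0.0863 -0.0032  0.0507] tipz 0.03666308827769227 roterr(tool) [ 0.0047 -0.0065  0.    ] F [-0.0977  0.2714  0.2893] w -0.00036758454979160114 q [-0.299   0.2201  2.0536 -0.001   0.8725  1.4063]
```

Request:
jog_arm(
  increments=[
    [-0.003, 0, 0.008, 0, 0, 0, 0],
    [0, 0, 0.004, 0, 0, 0, 0],
    [0, 0, 0.003, 0, 0, 0, 0],
    [0, 0, 0.003, 0, 0, 0, 0],
  ],
)

```text
time: 6.52
tool_pos: [0.5426, -0.1378, 0.0505]
tcp_rot: [-1.148, 1.316, -1.305]
wrist_force: [-10.6, 3.1, 8.9]
width: 0.001
```

```bash
python3 st.py; python3 - <<'E'
from h import *
c=read_camera("top"); a=c["img"][190:310,230:530]
cv2.imwrite("pics/top3.png",cv2.resize(a,None,fx=2.6,fy=2.6,interpolation=cv2.INTER_CUBIC))
E
```

```text
t 6.525 local [-0.0682 -0.0028  0.0505] tipz 0.03651402515318796 roterr(tool) [ 0.0087 -0.0089  0.0003] F [-10.9077   1.7517   8.9196] w 0.0010571248533459293 q [-0.2922  0.2526  2.0125 -0.0022  0.8851  1.4163]
```

View pics/top3.png

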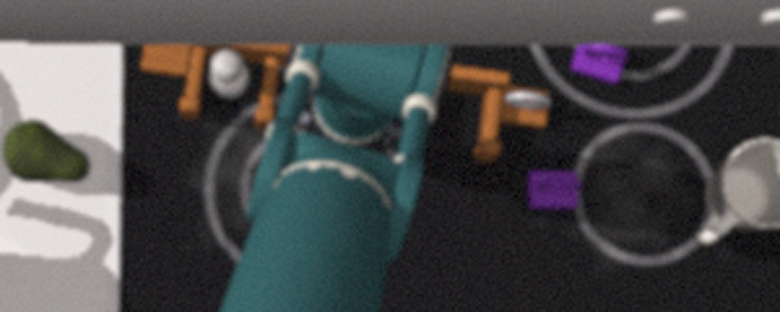

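All three blocks are touched in order, with about 11–13 N each. The contacts also refine the rack: about 2 mm nearer, with yaw about -0.136. Next I'll go up, back over and behind the shaker, opening the jaws to about 20 mm for a two-finger cradle.

Request:
jog_arm(
  increments=[
    [0, 0, -0.02, 0, 0, 0, 0],
    [0, -0.045, 0, 0, 0, 0, 0],
    [0, -0.045, 0, 0, 0, 0, 0.25],
    [-0.022, 0, -0.046, 0, 0, 0, 0.25],
    [-0.022, 0, -0.046, 0, 0, 0, 0.25],
    [0, 0, -0.046, 0, 0, 0, 0.25],
    [0, 0, 0, 0, 0, 0, 0.25],
  ],
)

```text
time: 7.45
tool_pos: [0.3904, -0.0738, 0.1446]
tcp_rot: [-1.145, 1.318, -1.309]
wrist_force: [0.6, 0.3, 1.5]
width: 0.25
```

```bash
sed -i 's/p=np.array.*/p=np.array([.6084,-.1434]);a=-.136/' st.py; python3 st.py; python3 - <<'E'
from h import *
for n in ["scene","top"]:
    c=read_camera(n)
    for r in spotter.spot_point(c,"shaker")[:3]:
        if r["p"]>.2: print(n,round(r["p"],2),np.round(r["location"]),world(c,*r["location"],z=0).round(3))
    for r in spotter.masks_of(c,"shaker")[:3]:
        if r["p"]>.2: print("mask",np.round(r["location"]),np.percentile(cloud(c,r["mask"]),[2,50,98],axis=0).round(3).ravel())
E
```

```text
t 7.45 local [-0.2254  0.0394  0.1446] tipz 0.1305954140018338 roterr(tool) [ 0.0074 -0.005   0.0005] F [0.5333 0.3611 1.4978] w 0.25028410138337637 q [-0.2485 -0.1867  2.2655 -0.0015  1.0702  1.4641]
scene 0.85 [308. 258.] [ 0.471 -0.082  0.   ]
mask [306. 247.] [ 0.439 -0.107  0.     0.454 -0.098  0.045  0.479 -0.068  0.088]
top 0.5 [317. 220.] [ 0.624 -0.015  0.   ]
```

Request:
jog_arm(
  increments=[
    [0, 0.05, 0, 0.007, -0.005, 0, 0.25],
    [0, 0.05, 0, 0, 0, 0, 0.25],
    [0, 0.007, 0, 0, 0, 0, 0.25],
    [0, 0, 0, 0, 0, 0, 0.25],
  ],
)

```text
time: 8.25
tool_pos: [0.4012, -0.0768, 0.039]
tcp_rot: [-1.137, 1.302, -1.314]
wrist_force: [0.4, -0.4, 0.2]
width: 0.25
```

```bash
python3 st.py; python3 - <<'E'
from h import *
c=read_camera("scene"); a=c["img"][190:340,250:430]
cv2.imwrite("pics/s4.png",cv2.resize(a,None,fx=4,fy=4,interpolation=cv2.INTER_CUBIC))
E
```

```text
t 8.25 local [-0.2143  0.0379  0.039 ] tipz 0.025001882346347343 roterr(tool) [-0.008  -0.0006  0.0013] F [ 0.4195 -0.3373  0.163 ] w 0.250372330729418 q [-0.2499 -0.0086  2.3394 -0.0005  0.8027  1.4579]
```

View pics/s4.png

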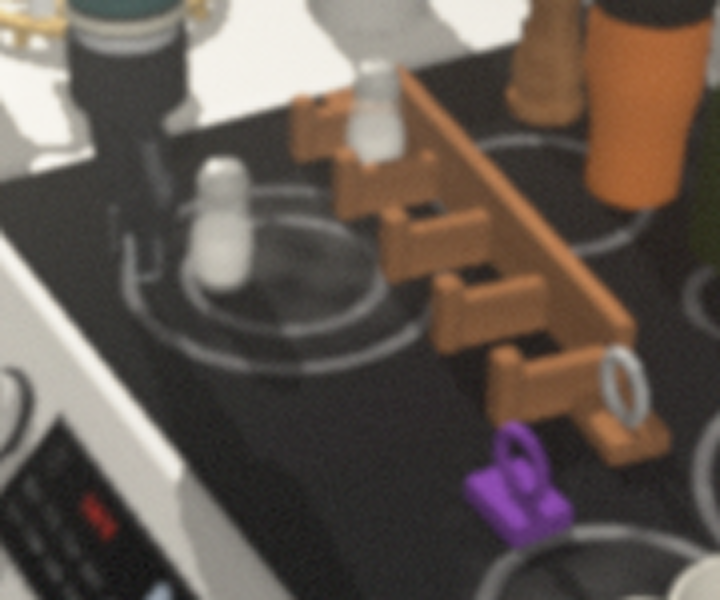

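The fingers are down behind the shaker, in line with gap 3. I'll start the push gently.

Request:
jog_arm(
  increments=[
    [0, 0, 0.006, -0.008, 0, 0, 0.25],
    [0, 0, 0.006, 0, 0, 0, 0.25],
    [0, 0, 0.006, 0, 0, 0, 0.25],
    [0, 0, 0.006, 0, 0, 0, 0.25],
    [0, 0, 0.007, 0, 0, 0, 0.25],
    [0, 0, 0.008, 0, 0, 0, 0.25],
    [0, 0, 0.008, 0, 0, 0, 0.25],
    [0, 0, 0.008, 0, 0, 0, 0.25],
    [0, 0, 0.008, 0, 0, 0, 0.25],
  ],
)

```text
time: 9.43
tool_pos: [0.4704, -0.0867, 0.0443]
tcp_rot: [-1.14, 1.304, -1.313]
wrist_force: [-2.9, -1.0, 3.4]
width: 0.247
```

```bash
python3 st.py; cat > sh.py <<'E'
from h import *
import sys
p=np.array([.6084,-.1434]);a=-.136
R=np.array([[np.cos(a),-np.sin(a)],[np.sin(a),np.cos(a)]])
for n in ["scene","top"]:
    c=read_camera(n); 
    for r in spotter.masks_of(c,"shaker")[:4]:
        if r["p"]>.2:
            P=cloud(c,r["mask"]);P[:,:2]=(P[:,:2]-p)@R; T=P[P[:,2]>.075]
            print(n,"mask",round(r["p"],2),np.round(r["location"]),np.percentile(P,[2,98],axis=0).round(3).ravel(),"dome",T.mean(0).round(3) if len(T) else 0)
    if len(sys.argv)>1 and n=="scene": cv2.imwrite(sys.argv[1],cv2.resize(c["img"][190:340,250:430],None,fx=4,fy=4,interpolation=cv2.INTER_CUBIC))
E
python3 sh.py pics/s5.png
```

```text
t 9.425 local [-0.1444  0.0375  0.0443] tipz 0.030288341708975063 roterr(tool) [-0.0051 -0.0004  0.0022] F [-2.7282 -1.3786  3.397 ] w 0.24738996330652865 q [-0.2332  0.1144  2.1955 -0.0023  0.8263  1.4756]
scene mask 0.59 [323. 249.] [-0.138  0.014 -0.001 -0.101  0.037  0.082] dome [-0.111  0.021  0.08 ]
scene mask 0.45 [324. 223.] [-0.054  0.151  0.01  -0.041  0.166  0.05 ] dome 0
scene mask 0.23 [403. 292.] [-0.011 -0.228 -0.     0.028 -0.17   0.058] dome 0
```

View pics/s5.png

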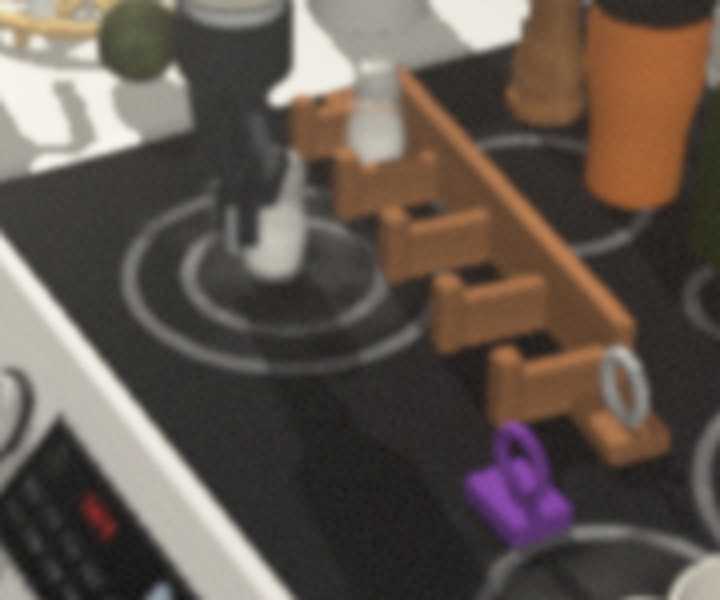

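The shaker is cradled and upright at crop (275,240). The tool has crept up 5 mm, so I'll add a small downward share and drift to y=+41 before entering.

Request:
jog_arm(
  increments=[
    [0, 0.003, 0.002, 0, 0, 0, 0.25],
    [0, 0.003, 0.004, 0, 0, 0, 0.25],
    [-0.001, 0.001, 0.007, 0, 0, 0, 0.25],
    [-0.001, 0.001, 0.007, 0, 0, 0, 0.25],
    [-0.001, 0.001, 0.007, 0, 0, 0, 0.25],
    [-0.001, 0.001, 0.007, 0, 0, 0, 0.25],
    [0, 0.001, 0.007, 0, 0, 0, 0.25],
  ],
)

```text
time: 10.5
tool_pos: [0.5119, -0.0881, 0.0322]
tcp_rot: [-1.142, 1.306, -1.312]
wrist_force: [-2.3, 0.5, 3.4]
width: 0.25
```

```bash
python3 st.py; python3 sh.py pics/s6.png
```

```text
t 10.5 local [-0.1031  0.0417  0.0322] tipz 0.018248337860878545 roterr(tool) [-0.0025 -0.0003  0.0022] F [-2.396   0.2009  3.3612] w 0.25017190089380703 q [-0.217   0.2059  2.115  -0.0027  0.818   1.4919]
scene mask 0.8 [338. 243.] [-0.091  0.018  0.004 -0.059  0.04   0.089] dome [-0.068  0.033  0.085]
```

View pics/s6.png

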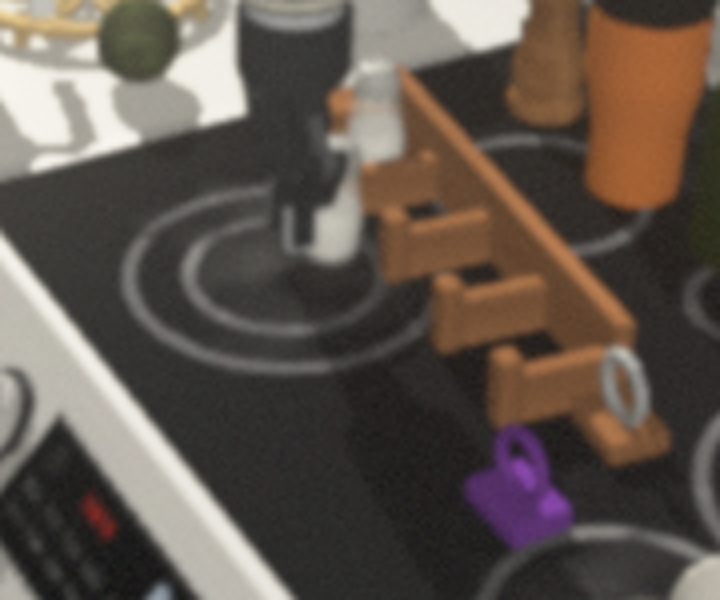

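Down too far (tip at 18 mm). I'll back off 3 mm, raise 6 mm, then check.

Request:
jog_arm(
  increments=[
    [0, 0, -0.004, 0, 0, 0, 0.25],
    [0, -0.006, 0, 0, 0, 0, 0.25],
    [0, 0, 0, 0, 0, 0, 0.25],
    [0, 0, 0, 0, 0, 0, 0.25],
  ],
)

```text
time: 11.2
tool_pos: [0.5078, -0.0876, 0.0389]
tcp_rot: [-1.14, 1.304, -1.313]
wrist_force: [0.6, -0.4, 0.2]
width: 0.247
```

```bash
python3 st.py; python3 sh.py
```

```text
t 11.2 local [-0.1073  0.0416  0.0389] tipz 0.024904514712799322 roterr(tool) [-0.005  -0.0007  0.0023] F [ 0.6161 -0.2966  0.1727] w 0.2470294411675901 q [-0.218   0.1872  2.1222 -0.0025  0.827   1.4911]
scene mask 0.72 [338. 244.] [-0.093  0.018  0.003 -0.058  0.038  0.089] dome [-0.068  0.029  0.084]
```

Request:
jog_arm(
  increments=[
    [0, 0, 0.005, 0, 0, 0, 0.25],
    [0, 0, 0.005, 0, 0, 0, 0.25],
    [0, 0.0005, 0.006, 0, 0, 0, 0.25],
    [0, 0.0005, 0.007, 0, 0, 0, 0.25],
    [0, 0.0005, 0.007, 0, 0, 0, 0.25],
    [0, 0.0005, 0.007, 0, 0, 0, 0.25],
    [0, 0.0005, 0.007, 0, 0, 0, 0.25],
  ],
)

```text
time: 12.28
tool_pos: [0.5526, -0.0937, 0.0358]
tcp_rot: [-1.143, 1.308, -1.311]
wrist_force: [-2.4, -0.3, 2.5]
width: 0.247
```

```bash
python3 st.py; python3 sh.py pics/s7.png
```

```text
t 12.275 local [-0.062   0.0417  0.0358] tipz 0.02180807964704156 roterr(tool) [-0.0004 -0.0005  0.0021] F [-2.3201 -0.6026  2.4809] w 0.24735775402685245 q [-0.2112  0.2694  2.0248 -0.0027  0.8469  1.4979]
```

View pics/s7.png

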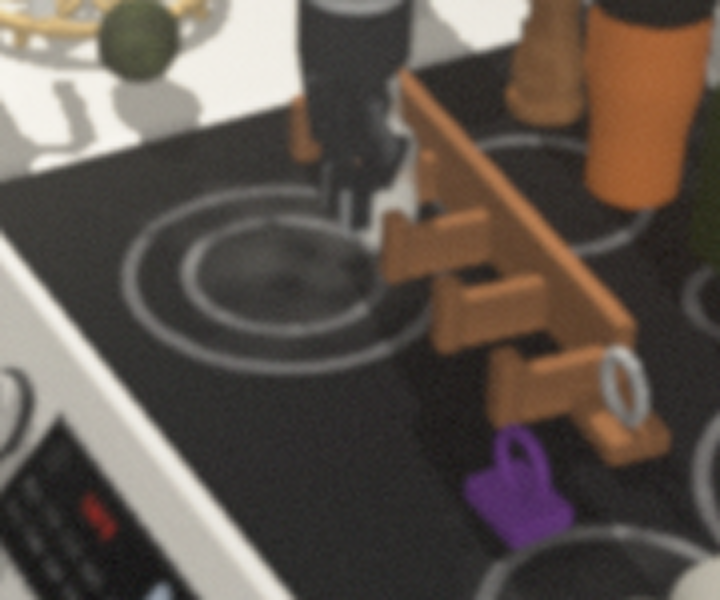

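The shaker has entered gap 3 upright, with the fingers in line. I'll finish slowly and watch the force.

Request:
jog_arm(
  increments=[
    [0, -0.001, 0.005, 0, 0, 0, 0.25],
    [0, 0, 0.005, 0, 0, 0, 0.25],
    [0, 0, 0.005, 0, 0, 0, 0.25],
    [0, 0, 0.005, 0, 0, 0, 0.25],
    [0, 0, 0.003, 0, 0, 0, 0.25],
  ],
)

```text
time: 13.1
tool_pos: [0.5766, -0.097, 0.0365]
tcp_rot: [-1.142, 1.307, -1.311]
wrist_force: [-1.2, 0.5, 0.6]
width: 0.25
```

```bash
python3 st.py
```

```text
t 13.1 local [-0.0378  0.0417  0.0365] tipz 0.02249577837821618 roterr(tool) [-0.0014 -0.0006  0.0021] F [-1.282   0.3332  0.6451] w 0.2496433565041669 q [-0.2081  0.3071  1.9726 -0.0026  0.8603  1.501 ]
```

Request:
jog_arm(
  increments=[
    [0, 0, 0.003, 0, 0, 0, 0.25],
    [0, 0, 0.003, 0, 0, 0, 0.25],
    [0, 0, 0.002, 0, 0, 0, 0.25],
  ],
)

```text
time: 13.48
tool_pos: [0.5846, -0.0981, 0.0363]
tcp_rot: [-1.143, 1.308, -1.311]
wrist_force: [-4.4, 0.3, 0.9]
width: 0.247
```

```bash
python3 st.py
```

```text
t 13.475 local [-0.0297  0.0417  0.0363] tipz 0.02230661624467571 roterr(tool) [-0.0002 -0.0005  0.0021] F [-4.3602 -0.267   0.9374] w 0.24658839412890116 q [-0.2071  0.321   1.9539 -0.0027  0.8663  1.502 ]
```

Request:
jog_arm(
  increments=[
    [0, 0, 0.002, 0, 0, 0, 0.25],
    [0, 0, 0.002, 0, 0, 0, 0.25],
  ],
)

```text
time: 13.72
tool_pos: [0.5849, -0.0983, 0.0356]
tcp_rot: [-1.149, 1.315, -1.306]
wrist_force: [-7.2, 0.9, 5.7]
width: 0.249
```

```bash
python3 st.py
```

```text
t 13.725 local [-0.0294  0.0415  0.0356] tipz 0.02158396513644245 roterr(tool) [ 0.0085 -0.0002  0.0023] F [-7.252  -0.1018  5.7262] w 0.24889773831698914 q [-0.2069  0.3272  1.9472 -0.0037  0.8756  1.5025]
```

The TCP no longer advances and the force rises, so the shaker is against the board. I'll withdraw straight back, then go up and away to clear both views.

Request:
jog_arm(
  increments=[
    [0, 0, -0.004, 0, 0, 0, 0.25],
    [0, 0, -0.02, 0, 0, 0, 0.25],
    [0, 0, -0.04, 0, 0, 0, 0.25],
    [0, 0, -0.04, 0, 0, 0, 0.25],
    [0, -0.06, -0.02, 0, 0, 0, 0.25],
    [0, -0.06, -0.02, 0, 0, 0, 0.25],
    [0, -0.06, 0, 0, 0, 0, 0.25],
    [0.06, 0, 0, 0, 0, 0, 0.25],
    [0.06, 0, 0, 0, 0, 0, 0.25],
    [0, 0, 0, 0, 0, 0, 0.25],
  ],
)

```text
time: 14.98
tool_pos: [0.428, -0.2002, 0.2245]
tcp_rot: [-1.14, 1.292, -1.318]
wrist_force: [0.9, 0.5, -0.1]
width: 0.247
```

Request:
jog_arm(
  increments=[
    [0.06, 0, 0, 0, 0, 0, 0.25],
    [0.06, 0, -0.02, 0, 0, 0, 0.25],
    [0.06, 0, -0.02, 0, 0, 0, 0.25],
    [0.06, 0, -0.02, 0, 0, 0, 0.25],
    [0, 0, 0, 0, 0, 0, 0.25],
  ],
)

```text
time: 15.6
tool_pos: [0.34, -0.4309, 0.2254]
tcp_rot: [-1.137, 1.282, -1.32]
wrist_force: [-0.1, 0.6, 0.1]
width: 0.251
```

```bash
python3 st.py; python3 - <<'E'
from h import *
p=np.array([.6084,-.1434]);a=-.136
R=np.array([[np.cos(a),-np.sin(a)],[np.sin(a),np.cos(a)]])
im=[]
for n in ["scene","top"]:
    c=read_camera(n)
    for r in spotter.masks_of(c,"shaker")[:4]:
        if r["p"]>.2:
            P=cloud(c,r["mask"]);P[:,:2]=(P[:,:2]-p)@R; T=P[P[:,2]>.075]
            print(n,round(r["p"],2),np.round(r["location"]),np.percentile(P,[2,98],axis=0).round(3).ravel(),"dome",T.mean(0).round(3) if len(T) else 0)
    for t in ("shaker","mug"):
        for r in spotter.spot_point(c,t)[:3]: print(n,t,round(r["p"],2),((world(c,*r["location"],z=0)[:2]-p)@R).round(3))
    a_=c["img"][180:330,230:480] if n=="scene" else c["img"][195:285,230:480]
    im.append(cv2.resize(a_,None,fx=2.5,fy=2.5,interpolation=cv2.INTER_CUBIC))
cv2.imwrite("pics/f.png",np.vstack(im))
E
```

```text
t 15.6 local [-0.227  -0.3213  0.2254] tipz 0.21141350046220986 roterr(tool) [-0.022   0.0081  0.0076] F [-0.2159  0.6058  0.1153] w 0.2511103834000642 q [-0.9549  0.0261  1.912   0.0118  1.1831  0.7395]
scene 0.75 [359. 232.] [-0.022  0.017  0.026  0.01   0.043  0.09 ] dome [-0.005  0.031  0.083]
scene shaker 0.57 [0.009 0.056]
scene mug 0.98 [-0.075 -0.439]
top 0.7 [347. 219.] [-0.022  0.022  0.016  0.012  0.058  0.091] dome [-0.002  0.04   0.085]
top shaker 0.5 [-0.01  0.04]
top mug 0.86 [-0.068 -0.431]
```

View pics/f.png

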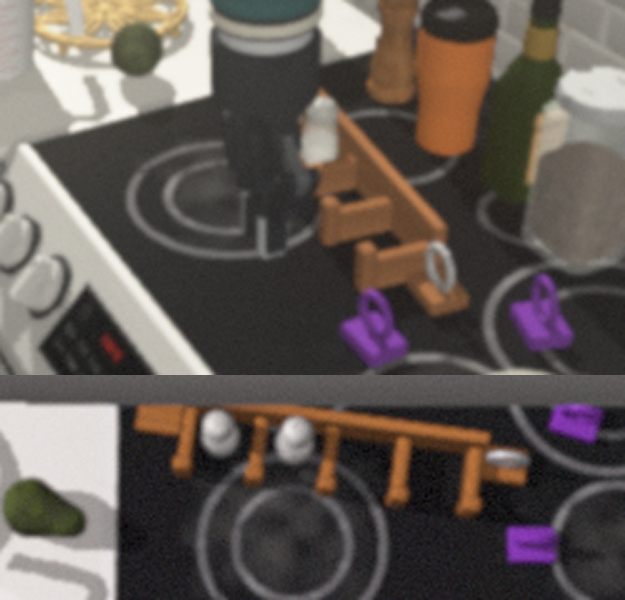

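The shaker stands upright in gap 3: its dome is at rack (-0.002, +0.040) and its top at 90 mm. The stored shaker, ring, decoys and mug are in their places and the arm is clear. I'll hand it in.

```bash
python3 -c "
from workcell import bot; print(bot.finish_job())"
```

```text
the job is handed in; nothing more can be done
None
```

The job is done and handed in at about 15.7 s; no verdict is reported back.

- **Counting:** The steel ring is at the rack's right end. I touched block_5, block_4 and block_3 in that order on their front faces with the shut fingertips, at about 11–13 N along the rack. I then pushed the loose shaker with two fingers set close together, low along the cooktop, into the third gap (y = +41 mm) until it stopped against the back board at about 7 N. Then I drew the arm straight back and clear.
- **Final position:** From the top camera, the shaker's dome is at rack (-2, +40) mm, against the goal of (-2, +41). Its top is at 90 mm, so it is upright and on the cooktop.
- **Other things:** In the last pictures the stored shaker, ring, decoys and avocado looked unmoved, and the mug was found where it had been, within a few millimetres. I did not check the jug or the tin afterwards, but the arm never went near them.
- **Disagreements:**
  - The first rack fit was about 2 mm and 0.5° off from the block contacts, so I corrected it.
  - During the push the tool drifted a few millimetres in height, from 18 to 30 mm at the tip. I mended it once by backing off.
  - In the last look the network's point for the shaker's origin was 8–19 mm off. I trusted the depth data instead.

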